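# Cover the bead case

## Task

Close the open wooden bead case with the white cover that fills it: of the three covers lying on the bench, that is the largest one. Tip one short edge of the cover in under the case's overhanging lip, lay it down flat on the compartments inside the walls, and let go. Leave the other two covers where they are.

Things in the scene. Friction and masses are not known exactly. Their poses are not given: they have to be found in the camera images.
- case: Fixed open wooden bead case, 150 (x) by 116 mm (y). Origin: centre of underside, on the bench. Pocket 134 by 100 mm centred on it; its floor, the compartments' tops, 28 mm up. Walls 8 mm thick, 37 mm tall at both sides and the +x end. At the -x end (towards the robot, within 23 deg) a lip 50 to 56 mm up, full width, overhangs the pocket by 26 mm, free edge at x = -41: slot 22 mm high.
- cover: The largest cover, white acrylic, 120 (x) by 84 (y) by 6 mm, 70 to 150 g, flat on the bench. Origin: centre of underside. Upright dark wooden grip on its middle, 50 mm along x, 14 mm thick along y, top 46 mm above the underside: pinch across y from above. Same either way round. Goes in tilted 10 to 20 deg; seated, its origin is at case (0, 0, 28) with 14 mm play along x, 16 along y.
- narrow_cover: Another white cover, to be left alone: 120 mm (x) by 46 mm (y), 6 mm thick, with the same grip. Origin: centre of its underside.
- square_cover: Another white cover, to be left alone: 78 mm (x) by 84 mm (y), 6 mm thick, with the same grip. Origin: centre of its underside.
There are look-alikes about, which are no part of the job. Leave any purple look-alike of the cover alone.

How it is judged:
By the outcome, as a careful person would: the job done as asked, in the order asked, and still so for the second after the job is handed in, with the robot touching nothing.
It also fails if it takes over 42 s, if anything falls off the work surface, if the arm or the gripper's body presses on something with over 40 N, if the wrist force passes 120 N, or if a joint passes its speed limit or range.

## Robot

A 6-joint arm with a two-finger parallel gripper is mounted at the origin on the work surface. World frame = base frame: x ahead of the robot, y to its left, z up, the work surface at z = 0. Lengths are in mm, angles in rad, forces in N, time in s.
With the tool pointing down it reaches from about 300 to 775 mm from the base axis. Payload 14.6 kg.
Tool frame: the origin (TCP) lies between the finger pads; the fingertips stand ahead of it and the grasp point (between the pads) lies 11 mm behind it (manip.finger_overhang is the z of the fingertips in the tool frame, in mm); z points along the fingers, y is the line along which they close (so a half turn about z gives the same grasp; the last joint's range is limited). The gripper opens to 94 mm and grips with 3 to 60 N. Pads are 16 mm wide; open, the fingers measure 119 mm over their backs; the gripper's body (75 mm by 177 mm) begins 78 mm behind the grasp point.
Start: joints at [1.256, 0.3, 1.521, -0, 1.321, -0.067], TCP at [134.897, 533.19, 213.446] pointing down, gripper open.
Joint ranges: [-3.03, 3.03], [-0.79, 2.21], [0.23, 2.52], [-1.04, 4.18], [0, 3.07], [-2.55, 2.55]. Speed limits (rad/s): [2.22, 2.22, 2.57, 3.14, 3.14, 3.14].

## Interface

Orientations are given as [roll, pitch, yaw] about the fixed x, y, z axes, in that order (R = Rz(yaw) Ry(pitch) Rx(roll)).
In Python, from cell import manip gives the robot as it stands.
- The arm moves only by the tool jog_arm, never from a script. Its argument "series" is a list of rows, each a list of 7 numbers: the shift along the world's x, y, z as a fraction of full scale, then the turn, a rotation vector about the world's x, y, z as a fraction of full scale, then the closure, from 0 (fully open) to 1 (shut). In form: [[dx, dy, dz, wx, wy, wz, fingers], ...]. A call has 1 to 8 rows; each row is the pose to reach, as a shift and turn from the pose commanded when the call began; what a row does not reach only later rows make up. Full scale, the value 1, is 120 mm for a shift and 90 degrees for a turn. A row lasts 1/12 s, in which the tool goes at most 41.7 mm and 7.16 degrees, less where a joint would pass 70% of its speed; a pose out of reach is approached as far as the arm can. A call with a number of a shift or a turn outside -1 to 1 is refused whole. A call with a gripper value outside its range is refused whole. The fingers move at their own pace and stop on an object; "grip_force" is the grip in N (left out, the last holds). Time passes only in rows, so rows that repeat a pose let the fingers close. It gives the time, the measured TCP pose, the force, the opening and the grip force at its end, in the units of the state.
- manip.read_state(): the state, without advancing time (a new reading comes with each control period).
- manip.camera(name): name is "side" or "top"; returns a dict with "frame" (480x640x3 uint8, red, green, blue), "vfov" (degrees; the focal length in pixels is half the picture's height over the tangent of half this angle, whatever the lens; pixels are square), "cx", "cy" (the principal point, pixels), "k1" (the pictures are not rectified: a ray, as slopes to the right and down, at radius r is drawn at 1 + k1 r^2 times it, then the intrinsics apply), "R" (3x3) and "t" (3): a world point X has camera coordinates R X + t. Camera axes: x right, y down, z forward; pixel columns grow to the right and rows downward; lengths in mm; the calibration is good to about 2 mm. A picture is of the moment at which its call begins. There is no depth.
- manip.sign_off(): hands the job in; it is judged then, once.
The state is a dict: "clock": time; "joints": joint angles; "qd": joint speeds; "effort": joint torques, N m; "eef_pos": TCP position; "eef_rot": TCP orientation; "wrist_force": force on the tool from outside, world axes, zero at the start; "moment": the same for the moment, N m; "finger_gap": finger opening in mm; "finger_force": force on a finger pad.
Only numpy, scipy, OpenCV 4.12 (cv2) and the standard library are available. Lean on these libraries where they do the work, as an engineer would, in place of code of your own. Each camera call takes 0.05 s, during which the arm holds its last target. There are 200 camera calls.

## Working session

There is one attempt and no reset: what is moved stays moved. The work goes in short steps, Python scripts to look and compute and a tool call to move; the robot and the scene stay as the last step left them, time stands still between calls to the robot, and variables do not carry over. Pictures are saved under pics/ and viewed, at most 10 in all, crops included, and the job is handed in when it is done.

Besides the shell and the picture viewer there is one more tool, called after "Call:" as name(argument=value, ...), one argument or row to a line, values as JSON. jog_arm: Moves the arm, as the interface text tells. Its arguments: {"type":"object","properties":{"series":{"type":"array"},"grip_force":{"type":"number"}},"required":["series"]}

```bash
mkdir -p pics; cat > h.py <<'E'
import numpy as np, cv2
from cell import manip
def load(n):
    c=manip.camera(n); return c
def K(c):
    f=240/np.tan(np.radians(c["vfov"])/2)
    return np.array([[f,0,c["cx"]],[0,f,c["cy"]],[0,0,1.]])
def proj(c,X):
    p=np.atleast_2d(X)@np.array(c["R"]).T+np.array(c["t"]); s=p[:,:2]/p[:,2:]
    s=s*(1+c["k1"]*(s**2).sum(1,keepdims=True)); k=K(c); return s*k[0,0]+k[:2,2]
def ray(c,uv):
    k=K(c); d=(np.atleast_2d(uv).astype(float)-k[:2,2])/k[0,0]; s=d.copy()
    for _ in range(20): s=d/(1+c["k1"]*(s**2).sum(1,keepdims=True))
    R=np.array(c["R"]); return -R.T@np.array(c["t"]), np.c_[s,np.ones(len(s))]@R
def onz(c,uv,z):
    o,d=ray(c,uv); return o+d*((z-o[2])/d[:,2:])
E
python3 - <<'E'
from h import *
import pickle
for n in("top","side"):
    c=load(n); pickle.dump(c,open(n+"0.pkl","wb")); cv2.imwrite(f"pics/{n}0.png",np.array(c["frame"])[:,:,::-1])
    print(n,c["vfov"],c["k1"],ray(c,[[320,240]]))
print(manip.read_state(), manip.finger_overhang)
E
```

```text
top 50.66229426853139 -0.006060432950687473 (array([ 308.26351732,  -49.71809587, 1001.83674031]), array([[ 0.13945883,  0.00260349, -0.99024438]]))
side 43.778327604557205 -0.10355766147876659 (array([ 261.33352668, -626.13226472,  618.73942968]), array([[ 0.24313908,  0.68403674, -0.68778946]]))
{'clock': 0.1, 'joints': array([ 1.25642436e+00,  3.00373464e-01,  1.52152652e+00, -1.27428496e-05,
        1.32069010e+00, -6.66079916e-02]), 'qd': array([ 6.22901614e-04, -2.62772718e-03, -3.68949943e-03, -3.59899355e-04,
       -5.51718669e-05,  1.40537577e-03]), 'effort': array([ 1.73930071e-04, -5.32649374e+01, -3.53282189e+01,  7.09206867e-02,
        2.34274036e-02, -7.29376461e-05]), 'eef_pos': array([134.8197833 , 532.98464586, 212.96296022]), 'eef_rot': array([-3.14059661e+00, -5.40720337e-05,  2.89383181e+00]), 'wrist_force': array([-0.72235496,  0.43612021, -0.49166578]), 'moment': array([-0.03746786, -0.01995149,  0.0348209 ]), 'finger_force': 0.0, 'finger_gap': 94.15841550243094} 8.0
```

View pics/top0.png

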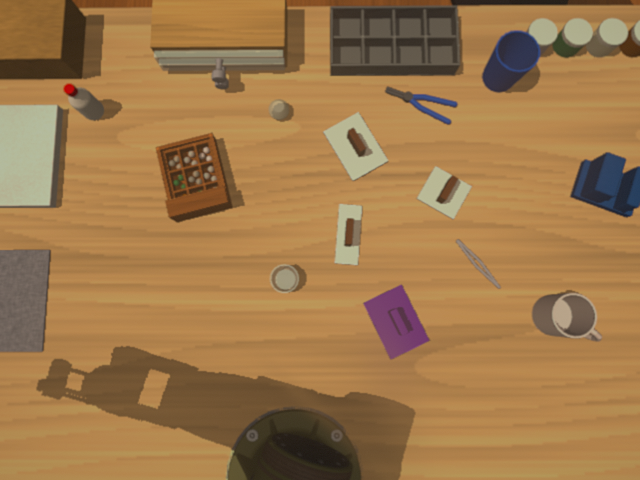

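View pics/side0.png

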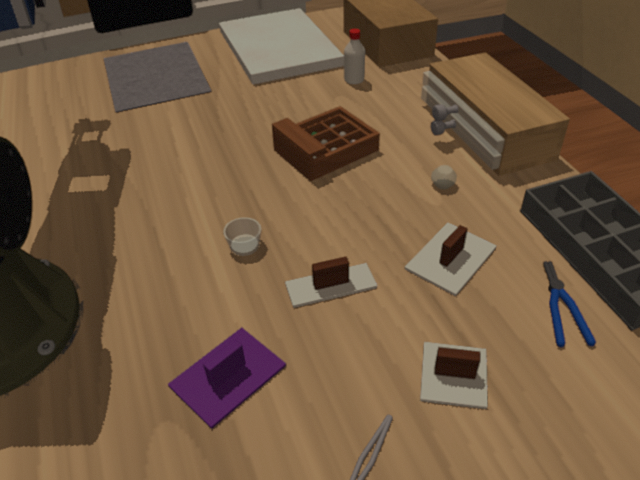

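Top view candidates for the cover:
- white at (356,146), about 120x84
- narrow white at (348,235)
- squarish white at (444,192)
- purple look-alike at (397,321)

The bead case is at (193,176), with its lip on the lower side. The grey tray at (395,40) is a look-alike case. I choose (356,146), also seen in the side view at (451,258), and will check its size.

```bash
python3 - <<'E'
from h import *
import pickle
for n,pts in(("top",[(356,146),(348,235),(444,192)]),("side",[(451,258),(330,285),(455,375)])):
    c=pickle.load(open(n+"0.pkl","rb")); f=np.array(c["frame"]); h=cv2.cvtColor(f,cv2.COLOR_RGB2HSV)
    m=((h[...,1]<75)&(h[...,2]>120)).astype(np.uint8)
    if n=="top": m0=m
    cn,_=cv2.findContours(m,cv2.RETR_EXTERNAL,cv2.CHAIN_APPROX_NONE)
    for p in pts:
        for k in cn:
            if cv2.contourArea(k)>300 and abs(cv2.pointPolygonTest(k,p,True))<25 and cv2.pointPolygonTest(k,p,True)>-5:
                w=onz(c,k[:,0],6)[:,:2].astype(np.float32); r=cv2.minAreaRect(cv2.convexHull(w)); print(n,p,r)
    d=((h[...,0]<15)|(h[...,0]>170))&(h[...,1]>100)&(h[...,2]<110)
    # grip top blob
    cn,_=cv2.findContours(d.astype(np.uint8),cv2.RETR_EXTERNAL,cv2.CHAIN_APPROX_NONE)
    for k in cn:
        if cv2.contourArea(k)>80:
            x=cv2.boundingRect(k)
            if x[2]<160: print(n,"dark",x,cv2.contourArea(k),[tuple(np.round(v,1)) for v in [cv2.minAreaRect(onz(c,k[:,0],46)[:,:2].astype(np.float32))[i] for i in (0,1)]])
c=pickle.load(open("top0.pkl","rb")); f=np.array(c["frame"])[:,:,::-1]
a=cv2.resize(f[120:230,140:250],None,fx=5,fy=5,interpolation=cv2.INTER_CUBIC)
cv2.imwrite("pics/crop_case.png",a)
b=cv2.resize(f[100:190,310:400],None,fx=5,fy=5,interpolation=cv2.INTER_CUBIC); cv2.imwrite("pics/crop_cov.png",b)
E
```

```text
top (356, 146) ((641.9899291992188, -119.10415649414062), (120.13995361328125, 84.36660766601562), 29.801584243774414)
top (348, 235) ((460.83929443359375, -103.10414123535156), (45.15907287597656, 118.92820739746094), 85.32525634765625)
top (444, 192) ((545.3369750976562, -295.9245300292969), (83.35749816894531, 77.76375579833984), 59.56996536254883)
top dark (263, 443, 33, 33) 182.5 [(np.float64(42.7), np.float64(28.4)), (np.float64(67.9), np.float64(28.3))]
top dark (346, 219, 8, 26) 135.5 [(np.float64(459.3), np.float64(-102.6)), (np.float64(12.8), np.float64(49.1))]
top dark (438, 177, 19, 26) 155.5 [(np.float64(541.3), np.float64(-292.7)), (np.float64(14.2), np.float64(56.1))]
top dark (184, 166, 17, 21) 167.5 [(np.float64(569.2), np.float64(200.6)), (np.float64(37.2), np.float64(29.2))]
top dark (201, 162, 13, 21) 87.0 [(np.float64(576.9), np.float64(170.4)), (np.float64(37.3), np.float64(24.4))]
top dark (179, 146, 17, 21) 119.5 [(np.float64(609.2), np.float64(210.8)), (np.float64(36.6), np.float64(29.8))]
top dark (196, 143, 14, 20) 84.5 [(np.float64(616.4), np.float64(181.3
[... 484 characters left out ...]
at64(39.0))]
top dark (567, 0, 66, 5) 210.5 [(np.float64(932.1), np.float64(-617.3)), (np.float64(132.4), np.float64(8.9))]
side dark (435, 348, 45, 31) 1058.0 [(np.float64(536.8), np.float64(-307.8)), (np.float64(38.4), np.float64(49.8))]
side dark (312, 257, 37, 32) 862.5 [(np.float64(455.5), np.float64(-119.4)), (np.float64(46.0), np.float64(55.8))]
side dark (440, 225, 28, 41) 539.0 [(np.float64(631.0), np.float64(-134.7)), (np.float64(84.2), np.float64(26.0))]
side dark (272, 108, 108, 75) 4928.5 [(np.float64(558.3), np.float64(177.1)), (np.float64(172.3), np.float64(185.9))]
side dark (345, 27, 17, 13) 125.0 [(np.float64(772.1), np.float64(543.9)), (np.float64(64.4), np.float64(34.7))]
```

View pics/crop_case.png

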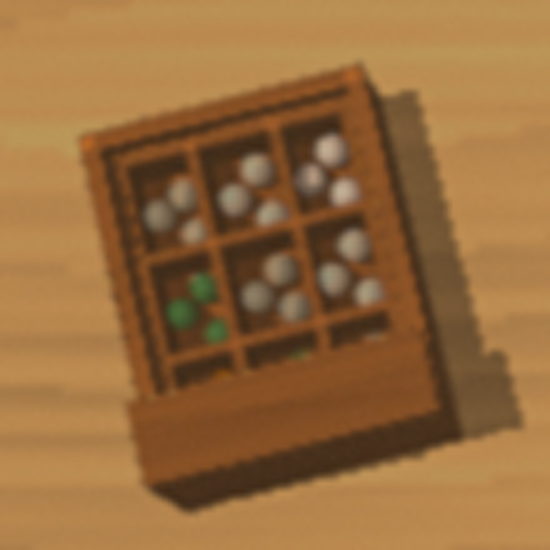

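View pics/crop_cov.png

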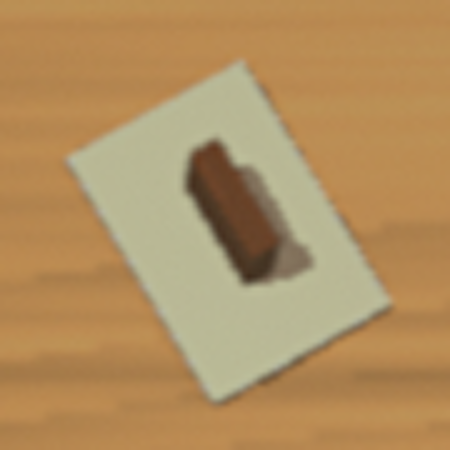

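The crop confirms the white 120x84 cover with an upright grip. In the case crop the lip's top face has corners near (130,402), (425,335), (440,408) and (148,485), and the far wall corners are near (80,138) and (360,65).

```bash
python3 - <<'E'
from h import *
import pickle
from scipy.optimize import least_squares
from scipy.spatial.transform import Rotation as Ro
c=pickle.load(open("top0.pkl","rb"))
P=np.array([(130,402),(425,335),(440,408),(148,485),(80,138),(360,65)],float); uv=(P+.5)/5-.5+[140,120]
L=np.array([(-41,58,56),(-41,-58,56),(-75,-58,56),(-75,58,56),(75,58,37),(75,-58,37)],float)
W=np.array([onz(c,u,l[2])[0] for u,l in zip(uv,L)])
def T(p): a=p[2]; return np.c_[np.cos(a)*L[:,0]-np.sin(a)*L[:,1]+p[0],np.sin(a)*L[:,0]+np.cos(a)*L[:,1]+p[1]]
r=least_squares(lambda p:(T(p)-W[:,:2]).ravel(),[570,190,.2]); print(r.x,np.degrees(r.x[2])); print((W[:,:2]-T(r.x)).round(1))
s=pickle.load(open("side0.pkl","rb")); X=np.c_[T(r.x),L[:,2]]; q=proj(s,X)
f=np.array(s["frame"])[:,:,::-1].copy()
cov=[642,-119.1,np.radians(29.8)]; a=cov[2]; R=np.array([[np.cos(a),-np.sin(a)],[np.sin(a),np.cos(a)]])
G=np.array([(x,y,z) for x,y,z in[(60,42,6),(60,-42,6),(-60,-42,6),(-60,42,6),(25,7,46),(25,-7,46),(-25,-7,46),(-25,7,46)]],float); G[:,:2]=G[:,:2]@R.T+cov[:2]
f=cv2.resize(f[90:310,250:510],None,fx=3,fy=3)
for u in np.r_[q,proj(s,G)]: cv2.circle(f,tuple(int(v) for v in (u-[250,90])*3+1),3,(0,255,0),1)
cv2.imwrite("pics/chk.png",f)
st=manip.read_state(); R=Ro.from_euler("xyz",st["eef_rot"]).as_matrix(); print(R.round(3))
E
```

```text
[5.72814033e+02 2.03193145e+02 2.59310044e-01] 14.85737109372836
[[ 0.8 -0.9]
 [-3.  -1.1]
 [ 1.3  1.1]
 [ 1.4 -0.4]
 [-0.2 -0.2]
 [-0.2  1.6]]
[[-0.969  0.245 -0.   ]
 [ 0.245  0.969 -0.001]
 [ 0.    -0.001 -1.   ]]
```

View pics/chk.png

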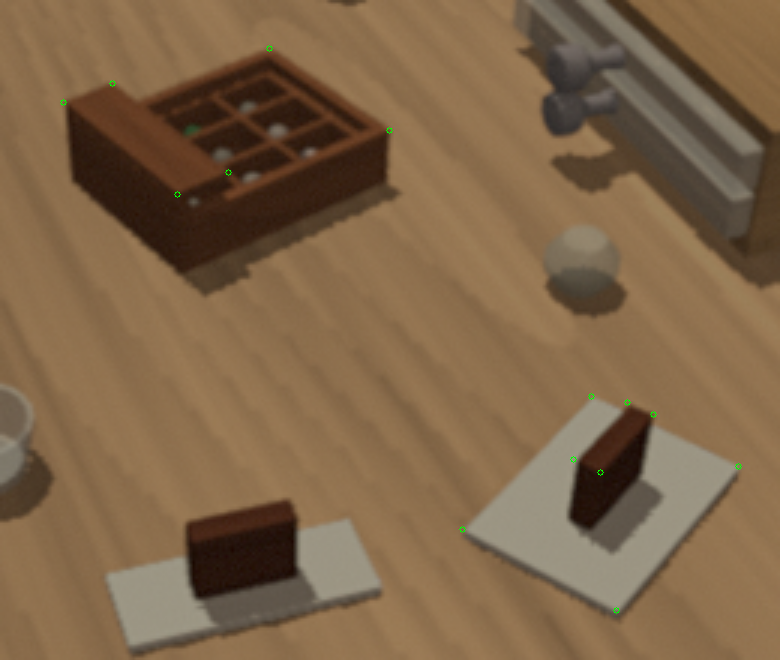

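The plate corners and case outline agree in both views to about 2 mm. Cover: (642, -119), 29.8 deg. Case: (573, 203), 14.9 deg. I'll move across with the tool yaw turning by -136 deg.

Call:
jog_arm(
  series=[
    [0.8,-1,0,0,0,-0.28,0],
    [0.8,-1,0,0,0,-0.28,0],
    [0.8,-1,0,0,0,-0.28,0],
    [0.8,-1,0,0,0,-0.28,0],
  ],
  grip_force=25,
)

```text
clock: 0.43
eef_pos: [232.0, 410.8, 213.1]
eef_rot: [-3.141, 0.0, 2.446]
wrist_force: [-0.1, 0.3, 0.5]
finger_gap: 94.2
finger_force: 0.0
```

Call:
jog_arm(
  series=[
    [0.8,-1,0,0,0,-0.28,0],
    [0.8,-1,0,0,0,-0.28,0],
    [0.8,-1,0,0,0,-0.28,0],
    [0.8,-1,0,0,0,-0.28,0],
  ],
)

```text
clock: 0.77
eef_pos: [328.1, 290.7, 213.4]
eef_rot: [-3.142, 0.0, 2.006]
wrist_force: [0.3, 0.9, 0.9]
finger_gap: 94.2
finger_force: 0.0
```

Call:
jog_arm(
  series=[
    [0.8,-1,0,0,0,-0.28,0],
    [0.8,-1,0,0,0,-0.28,0],
    [0.8,-1,0,0,0,-0.28,0],
    [0.8,-1,0,0,0,-0.28,0],
  ],
)

```text
clock: 1.1
eef_pos: [424.2, 170.5, 213.4]
eef_rot: [-3.142, 0.0, 1.566]
wrist_force: [0.3, 0.5, 0.3]
finger_gap: 94.2
finger_force: 0.0
```

Call:
jog_arm(
  series=[
    [0.8,-1,0,0,0,-0.28,0],
    [0.8,-1,0,0,0,-0.28,0],
    [0.8,-1,0,0,0,-0.28,0],
    [0.8,-1,0,0,0,-0.28,0],
  ],
)

```text
clock: 1.43
eef_pos: [520.2, 50.3, 213.1]
eef_rot: [-3.141, 0.0, 1.126]
wrist_force: [-0.5, 0.6, 0.2]
finger_gap: 94.1
finger_force: 0.0
```

Call:
jog_arm(
  series=[
    [0.8,-1,0,0,0,-0.28,0],
    [0.8,-1,0,0,0,-0.28,0],
    [0.8,-1,0,0,0,-0.28,0],
    [0.8,-1,0,0,0,-0.28,0],
    [0.8,-1,0,0,0,-0.28,0],
    [0.8,-1,0,0,0,-0.28,0],
  ],
)

```text
clock: 1.93
eef_pos: [614.9, -67.8, 212.3]
eef_rot: [-3.14, 0.001, 0.693]
wrist_force: [-0.4, 0.4, 0.1]
finger_gap: 93.9
finger_force: 0.0
```

Call:
jog_arm(
  series=[
    [0.226,-0.43,0,0,0,-0.11,0],
    [0.226,-0.43,-0.3,0,0,-0.11,0],
    [0.226,-0.43,-0.6,0,0,-0.11,0],
    [0.226,-0.43,-0.94,0,0,-0.11,0],
    [0.226,-0.43,-0.94,0,0,-0.11,0.3],
    [0.226,-0.43,-0.94,0,0,-0.11,0.4],
    [0.226,-0.43,-0.94,0,0,-0.11,0.4],
  ],
)

```text
clock: 2.52
eef_pos: [642.9, -117.9, 103.6]
eef_rot: [3.14, -0.002, 0.523]
wrist_force: [-0.6, 0.1, 0.9]
finger_gap: 77.0
finger_force: 0.0
```

```bash
python3 - <<'E'
from h import *
c=load("side"); f=np.array(c["frame"])[:,:,::-1]
cv2.imwrite("pics/pre.png",cv2.resize(f[100:340,320:640],None,fx=2,fy=2))
s=manip.read_state(); print(s["eef_pos"],s["eef_rot"],s["finger_gap"])
E
```

```text
[ 643.23158867 -118.02357972  104.10601539] [ 3.13865327 -0.00319361  0.52304693] 73.51036751138027
```

View pics/pre.png

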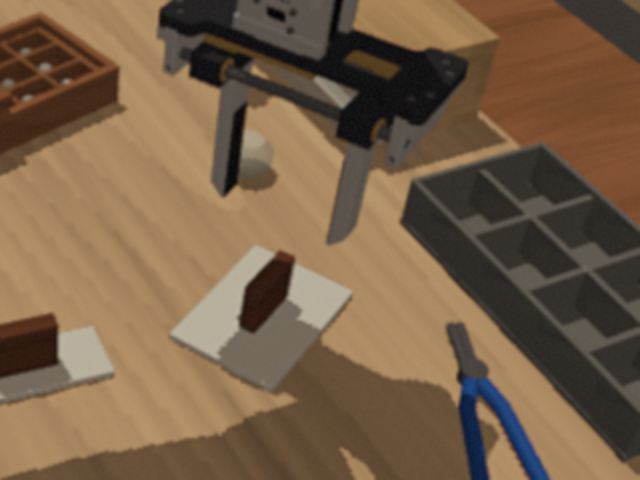

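The picture shows the open fingers straddling the grip at (268,290), with nothing else nearby. I'll descend and close.

Call:
jog_arm(
  series=[
    [0,0,-0.3,0,0,0,0.4],
    [0,0,-0.5,0,0,0,0.4],
    [0,0,-0.66,0,0,0,0.4],
    [0,0,-0.66,0,0,0,0.4],
    [0,0,-0.66,0,0,0,0.4],
    [0,0,-0.66,0,0,0,0.4],
  ],
)

```text
clock: 3.07
eef_pos: [643.4, -118.6, 24.5]
eef_rot: [3.139, -0.003, 0.522]
wrist_force: [-0.1, 0.3, -0.4]
finger_gap: 56.8
finger_force: 0.0
```

Call:
jog_arm(
  series=[
    [0,0,0,0,0,0,1],
    [0,0,0,0,0,0,1],
    [0,0,0,0,0,0,1],
    [0,0,0,0,0,0,1],
    [0,0,0,0,0,0,1],
    [0,0,0,0,0,0,1],
    [0,0,0,0,0,0,1],
    [0,0,0,0,0,0,1],
  ],
)

```text
clock: 3.73
eef_pos: [642.1, -118.5, 21.5]
eef_rot: [3.141, -0.0, 0.522]
wrist_force: [0.2, 0.0, 0.4]
finger_gap: 14.1
finger_force: 25.0
```

Call:
jog_arm(
  series=[
    [0,0,0.1,0,0,0,1],
    [0,0,0.3,0,0,0,1],
    [0,0,0.5,0,0,0,1],
    [0,0,0.7,0,0,0,1],
    [0,0,0.9,0,0,0,1],
    [0,0,0.98,0,0,0,1],
  ],
  grip_force=40,
)

```text
clock: 4.23
eef_pos: [643.0, -118.6, 143.5]
eef_rot: [3.138, -0.004, 0.522]
wrist_force: [0.3, -0.1, -0.3]
finger_gap: 14.1
finger_force: 40.0
```

Call:
jog_arm(
  series=[
    [-0.03,0.15,0,0,0,-0.02,1],
    [-0.06,0.35,0,0,0,-0.04,1],
    [-0.1,0.55,0,0,0,-0.06,1],
    [-0.13,0.75,0,0,0,-0.08,1],
    [-0.17,0.95,0,0,0,-0.1,1],
    [-0.18,1,0,0,0,-0.1,1],
  ],
)

```text
clock: 4.73
eef_pos: [619.6, 4.6, 138.9]
eef_rot: [-3.141, 0.001, 0.365]
wrist_force: [-0.1, -0.5, -0.7]
finger_gap: 13.8
finger_force: 40.0
```

Call:
jog_arm(
  series=[
    [-0.03,0.15,0,0,0,-0.02,1],
    [-0.06,0.35,0,0,0,-0.04,1],
    [-0.1,0.55,0,0,0,-0.05,1],
    [-0.13,0.75,0,0,0,-0.06,1],
    [-0.17,0.95,0,0,0,-0.066,1],
    [-0.18,1,0,0,0,-0.066,1],
  ],
)

```text
clock: 5.23
eef_pos: [598.2, 124.0, 138.9]
eef_rot: [-3.141, 0.0, 0.263]
wrist_force: [-0.0, -0.1, -1.0]
finger_gap: 13.9
finger_force: 40.0
```

Call:
jog_arm(
  series=[
    [-0.01,0.2,0,0.01,-0.04,0,1],
    [-0.02,0.4,0,0.02,-0.08,0,1],
    [-0.02,0.6,0,0.03,-0.12,0,1],
    [-0.02,0.73,0,0.043,-0.161,0,1],
    [-0.02,0.73,0,0.043,-0.161,0,1],
    [-0.02,0.73,0,0.043,-0.161,0,1],
    [-0.02,0.73,0,0.043,-0.161,0,1],
  ],
)

```text
clock: 5.82
eef_pos: [596.9, 208.0, 139.2]
eef_rot: [3.141, -0.26, 0.261]
wrist_force: [-0.2, 0.1, -0.3]
finger_gap: 13.8
finger_force: 40.0
```

```bash
cat > w.py <<'E'
from h import *
import sys
from scipy.spatial.transform import Rotation as Ro
s=manip.read_state(); R=Ro.from_euler("xyz",s["eef_rot"]).as_matrix()
a=.2593; C=np.array([[np.cos(a),-np.sin(a),0],[np.sin(a),np.cos(a),0],[0,0,1]])
Rc=R@np.diag([1,-1,-1]); o=np.array(s["eef_pos"])-21.5*Rc[:,2]
L=lambda p:(C.T@(p-[572.8,203.2,0])).round(1)
print(s["clock"],"tcp",s["eef_pos"].round(1),"case: origin",L(o),"edge-",L(o-60*Rc[:,0]),"edge+",L(o+60*Rc[:,0]))
print("rotvec in case deg",np.degrees(Ro.from_matrix(C.T@Rc).as_rotvec()).round(1),"F",s["wrist_force"].round(1),s["finger_gap"])
if len(sys.argv)>1:
    c=load("side"); f=np.array(c["frame"])[:,:,::-1]; cv2.imwrite(f"pics/{sys.argv[1]}.png",cv2.resize(f[20:220,200:460],None,fx=3,fy=3))
E
python3 w.py tilt
```

```text
5.8167 tcp [596.9 208.  139.2] case: origin [ 30.   -1.5 118.4] edge- [-28.   -1.6 103. ] edge+ [ 88.   -1.4 133.8]
rotvec in case deg [ -0.  -14.9   0.1] F [-0.2  0.1 -0.3] 13.802385833881246
```

View pics/tilt.png

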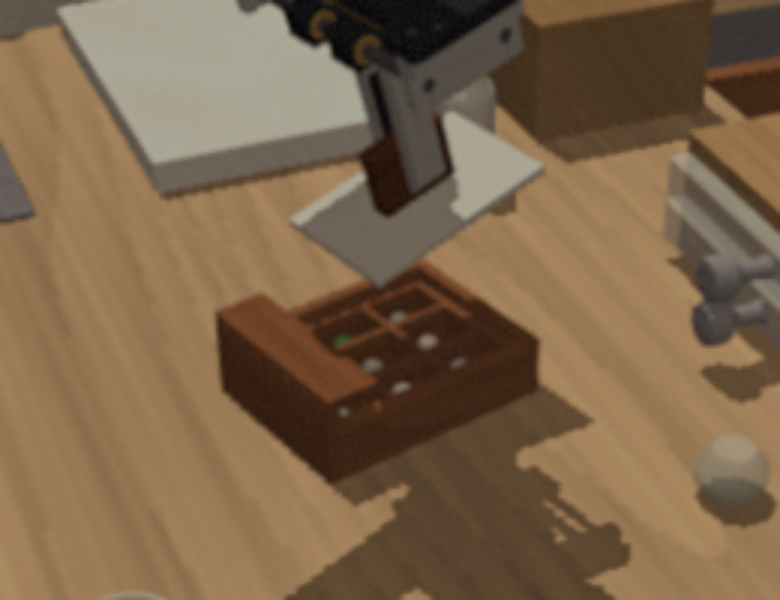

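The cover is held tilted with its low edge towards the lip. Its low corners are at crop (380,285) and (290,220), and its far corner at (543,168). I'll compare these with the prediction.

```bash
cat >> w.py <<'E'
c=c if len(sys.argv)>1 else load("side")
for l in [(-60,42,0),(-60,-42,0),(60,-42,6),(60,-42,0)]: print(l,((proj(c,o+Rc@np.array(l,float))[0]-[200,20])*3+1).round(0),end=" ")
E
python3 w.py
```

```text
5.8667 tcp [597.  207.9 139.1] case: origin [ 30.2  -1.6 118.4] edge- [-27.8  -1.7 102.9] edge+ [ 88.1  -1.6 133.8]
rotvec in case deg [ -0.  -14.9   0.1] F [ 0.4 -1.   0.1] 13.743206275829081
(-60, 42, 0) [294. 228.] (-60, -42, 0) [381. 290.] (60, -42, 6) [547. 166.] (60, -42, 0) [549. 174.]
```

Call:
jog_arm(
  series=[
    [0,0.013,-0.2,0,0,0,1],
    [0,0.013,-0.35,0,0,0,1],
    [0,0.013,-0.48,0,0,0,1],
    [0,0.013,-0.575,0,0,0,1],
    [0,0.013,-0.575,0,0,0,1],
    [0,0.013,-0.575,0,0,0,1],
  ],
)

```text
clock: 6.42
eef_pos: [596.7, 210.3, 70.0]
eef_rot: [3.141, -0.261, 0.261]
wrist_force: [0.7, 0.6, -1.1]
finger_gap: 13.9
finger_force: 40.0
```

```bash
python3 w.py low
```

```text
6.4167 tcp [596.7 210.3  70. ] case: origin [30.4  0.7 49.2] edge- [-27.5   0.6  33.7] edge+ [88.4  0.8 64.7]
rotvec in case deg [  0.  -14.9   0.1] F [ 0.7  0.6 -1.1] 13.886288626564385
(-60, 42, 0) [297. 329.] (-60, -42, 0) [381. 394.] (60, -42, 6) [539. 272.] (60, -42, 0) [541. 280.]
```

View pics/low.png

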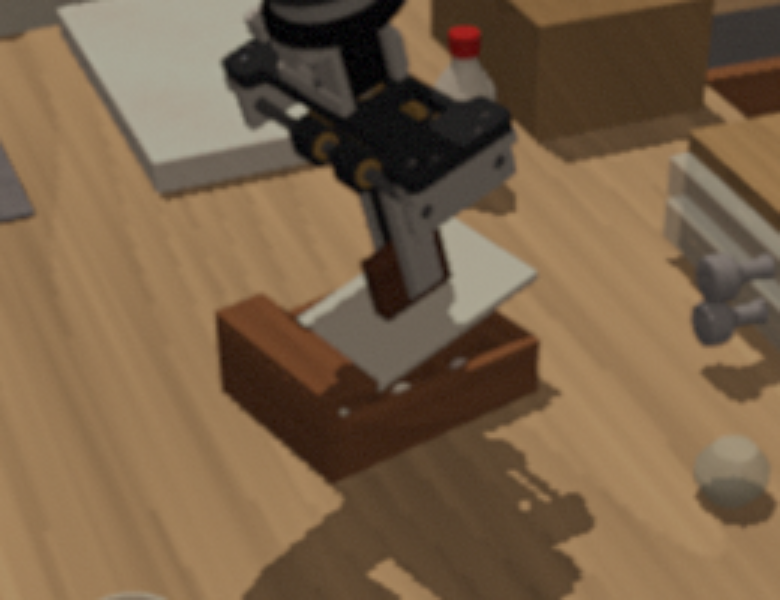

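The low edge is inside the walls, just short of the lip, with its corner at (380,390). I'll slide it under.

Call:
jog_arm(
  series=[
    [-0.07,-0.02,0,0,0,0,1],
    [-0.14,-0.04,0,0,0,0,1],
    [-0.2,-0.055,0,0,0,0,1],
    [-0.265,-0.073,0,0,0,0,1],
    [-0.265,-0.073,0,0,0,0,1],
    [-0.265,-0.073,0,0,0,0,1],
  ],
)

```text
clock: 6.97
eef_pos: [564.8, 202.0, 70.7]
eef_rot: [3.142, -0.263, 0.261]
wrist_force: [0.1, 0.3, -0.8]
finger_gap: 13.8
finger_force: 40.0
```

```bash
python3 w.py under
```

```text
6.9667 tcp [564.8 202.   70.7] case: origin [-2.4  0.9 50. ] edge- [-60.4   0.8  34.4] edge+ [55.5  1.1 65.5]
rotvec in case deg [  0.  -15.1   0.1] F [ 0.1  0.3 -0.8] 13.841835882322167
(-60, 42, 0) [251. 347.] (-60, -42, 0) [333. 413.] (60, -42, 6) [495. 289.] (60, -42, 0) [497. 297.]
```

Call:
jog_arm(
  series=[
    [0.017,0.002,-0.038,-0.011,0.041,0,1],
    [0.033,0.005,-0.076,-0.022,0.082,0,1],
    [0.05,0.008,-0.114,-0.032,0.122,0,1],
    [0.066,0.01,-0.152,-0.043,0.163,0,1],
    [0.066,0.01,-0.152,-0.043,0.163,0,1],
    [0.066,0.01,-0.152,-0.043,0.163,0,1],
  ],
)

```text
clock: 7.52
eef_pos: [572.9, 203.2, 51.2]
eef_rot: [-3.141, 0.002, 0.261]
wrist_force: [0.5, -0.5, 0.2]
finger_gap: 14.0
finger_force: 40.0
```

```bash
python3 w.py flat
```

```text
7.5167 tcp [572.9 203.2  51.2] case: origin [ 0.1  0.  29.7] edge- [-59.9  -0.1  29.8] edge+ [60.1  0.1 29.6]
rotvec in case deg [0.  0.1 0.1] F [ 0.5 -0.5  0.2] 13.958408001620672
(-60, 42, 0) [253. 354.] (-60, -42, 0) [335. 421.] (60, -42, 6) [503. 339.] (60, -42, 0) [502. 348.]
```

View pics/flat.png

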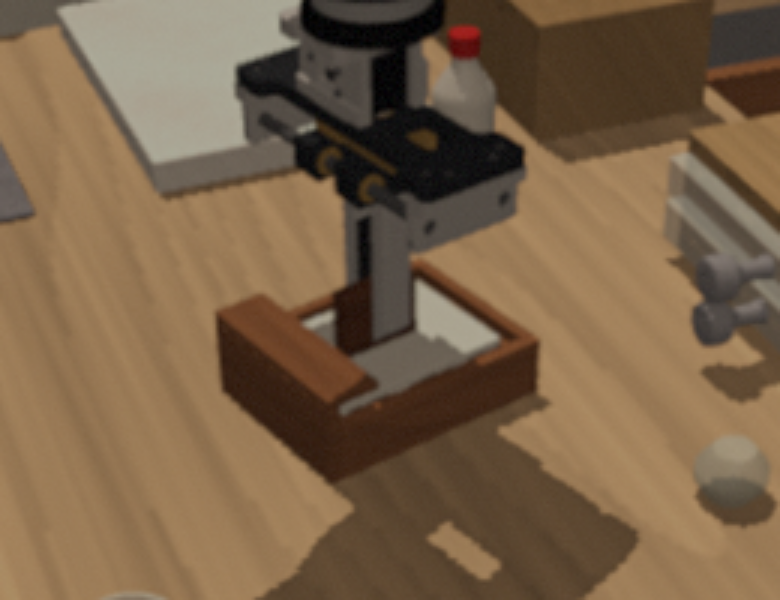

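The cover lies level inside the walls and under the lip. I'll lower the last 1–2 mm until it touches.

Call:
jog_arm(
  series=[
    [0,0,-0.004,0,0,0,1],
    [0,0,-0.008,0,0,0,1],
    [0,0,-0.012,0,0,0,1],
    [0,0,-0.012,0,0,0,1],
    [0,0,-0.012,0,0,0,1],
  ],
)

```text
clock: 7.98
eef_pos: [572.5, 203.2, 50.6]
eef_rot: [-3.141, 0.003, 0.261]
wrist_force: [0.3, -0.2, -1.1]
finger_gap: 13.8
finger_force: 40.0
```

Call:
jog_arm(
  series=[
    [0,0,-0.004,0,0,0,1],
    [0,0,-0.008,0,0,0,1],
    [0,0,-0.008,0,0,0,1],
    [0,0,-0.008,0,0,0,1],
  ],
)

```text
clock: 8.32
eef_pos: [572.6, 203.2, 49.6]
eef_rot: [-3.141, 0.003, 0.261]
wrist_force: [-1.5, -0.2, 1.5]
finger_gap: 14.3
finger_force: 40.0
```

At the seated height, so release with a modest opening and then retreat straight up.

Call:
jog_arm(
  series=[
    [0,0,0,0,0,0,0.7],
    [0,0,0,0,0,0,0.65],
    [0,0,0,0,0,0,0.65],
    [0,0,0,0,0,0,0.65],
    [0,0,0,0,0,0,0.65],
  ],
)

```text
clock: 8.73
eef_pos: [572.5, 203.2, 49.4]
eef_rot: [-3.141, 0.003, 0.261]
wrist_force: [0.0, 0.4, -0.2]
finger_gap: 33.1
finger_force: 0.0
```

Call:
jog_arm(
  series=[
    [0,0,0.1,0,0,0,0.65],
    [0,0,0.3,0,0,0,0.65],
    [0,0,0.5,0,0,0,0.65],
    [0,0,0.75,0,0,0,0.65],
    [0,0,1,0,0,0,0.65],
    [0,0,1,0,0,0,0.65],
  ],
)

```text
clock: 9.23
eef_pos: [574.5, 203.8, 176.8]
eef_rot: [-3.141, -0.007, 0.261]
wrist_force: [0.6, 0.4, 0.8]
finger_gap: 32.9
finger_force: 0.0
```

Call:
jog_arm(
  series=[
    [-0.5,-0.5,0.4,0,0,0,0.65],
    [-1,-1,0.4,0,0,0,0.65],
    [-1,-1,0.4,0,0,0,0.65],
    [-1,-1,0.4,0,0,0,0.65],
    [-1,-1,0.4,0,0,0,0.65],
    [-1,-1,0.4,0,0,0,0.65],
  ],
)

```text
clock: 9.73
eef_pos: [451.7, 81.8, 219.1]
eef_rot: [-3.141, 0.0, 0.259]
wrist_force: [0.4, -0.3, -0.0]
finger_gap: 32.7
finger_force: 0.0
```

```bash
python3 - <<'E'
from h import *
a=np.array(load("side")["frame"])[:,:,::-1]; b=np.array(load("top")["frame"])[:,:,::-1]
cv2.imwrite("pics/end.png",np.hstack([cv2.resize(a[90:200,240:400],(400,275)),cv2.resize(b[110:230,140:315],(400,275))]))
print(manip.read_state()["wrist_force"],manip.read_state()["eef_pos"])
E
```

```text
[-0.84764777 -0.3617585   0.29112373] [453.06005531  83.41373526 217.97566852]
```

View pics/end.png

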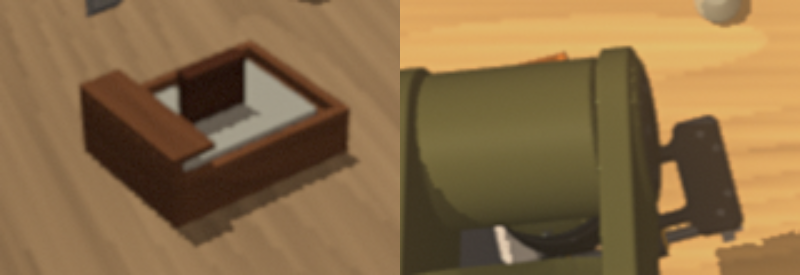

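The side view shows the cover lying flat inside the walls with one short edge under the lip, its grip upright at (212,85), and the arm clear of it. In the top view the arm hides the case.

```bash
python3 -c "
from cell import manip
print(manip.sign_off())"
```

```text
the job is handed in; nothing more can be done
None
```

The largest white cover now lies flat in the bead case with one short edge under the lip; I let go, left the other covers untouched, and handed the job in at about 10 s (the sign-off returned no verdict).

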